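# Select the green filter on a bench photometer

### The arm

A 7-joint arm with a two-finger parallel gripper is mounted at the origin on the work surface. World frame = base frame: x ahead of the robot, y to its left, z up, the work surface at z = 0. Lengths are in m, angles in rad, forces in N, time in s.
With the tool pointing down it reaches from about 0.4 to 0.85 m from the base axis. Payload 6.9 kg.
Tool frame: the origin (TCP) lies where the fingers leave the gripper's body, on its centre line; the fingertips stand 73 mm ahead of it and the grasp point (between the pads) lies 54 mm ahead of it; y points along the fingers, x is the direction in which the jaws open and shut, and the axes are right-handed (so a half turn about y gives the same grasp; the last joint's range is limited). The gripper opens to 85 mm and grips with 20 to 120 N. Pads are 22 mm wide; open, the fingers measure 114 mm over their backs; the gripper's body (76 mm by 85 mm) begins 54 mm behind the grasp point. The pads swing forward as they close: fully open they stand 13 mm farther back than shut.
Start: joints at [1.27, 0.507, -0.238, 1.5, 0.126, 1.149, -0.155], TCP at [0.247, -0.574, 0.304] pointing down, gripper open.
Joint ranges: [-3.08, 3.08], [-0.24, 2.05], [-1.43, 1.35], [0, 2.5], [-1.52, 4.66], [0.17, 1.96], [-2.89, 2.89]. Speed limits (rad/s): [2.39, 2.39, 3.14, 3.14, 3.14, 3.14, 3.14].

### API

Orientations are given as a rotation vector (axis times angle).
In Python, from bench import ctrl gives the robot as it stands. The module is installed in compiled form; this text tells all that it offers.
- The arm moves only by the tool play_rows, never from a script. Its argument "increments" is one flat list of numbers, 6 for each row, row after row: the shift along the world's x, y, z in mm, then the turn, a rotation vector about the world's x, y, z in degrees. A call has 1 to 12 rows; each row shifts and turns the commanded pose from where the row before left it; what a row does not reach is not made up. A row lasts 1/10 s, in which the tool goes at most 50 mm and 8.59 degrees, less where a joint would pass 70% of its speed; a pose out of reach is approached as far as the arm can. A call with a gripper value outside its range is refused whole. "gripper" is the finger opening in mm, from 0 to 85.4, set as the call begins (left out, the last holds). The fingers move at their own pace and stop on an object; the grip force is fixed at half the most. Time passes only in rows, so rows that do not move let the fingers close. It gives the time, the measured TCP pose, the force and the opening at its end, in the units of the state.
- ctrl.sense(): the state, without advancing time (a new reading comes with each control period).
- ctrl.capture(name): name is "side" or "top"; returns a dict with "img" (420x560x3 uint8, blue, green, red), "depth" (420x560 float32, m along the optical axis (not along the pixel's ray), 0 where there is no reading), "fx", "fy", "cx", "cy" (pixels), "pose" (4x4, takes a point from camera to world coordinates). Camera axes: x right, y up, looking along -z (the intrinsics and any distortion apply to the point x, -y, -z); pixel columns grow to the right and rows downward; lengths in m; the calibration is good to about 2 mm. A picture is of the moment at which its call begins.
- ctrl.close_job(): hands the job in, once; it reports no verdict.
The state is a dict: "clock": time; "q": joint angles; "qvel": joint speeds; "joint_efforts": joint torques, N m; "tcp_pos": TCP position; "ee_rot": TCP orientation; "force": force on the tool from outside, world axes, zero at the start; "torque": the same for the moment, N m; "grip_width": finger opening in m.
Only numpy, scipy, OpenCV 4.12 (cv2) and the standard library are available. Lean on these libraries where they do the work, as an engineer would, in place of code of your own. Each camera call takes 0.05 s, during which the arm holds its last target. There are 200 camera calls.

### The job

Change the photometer over to the filter with the green dot: pull the sprung selector knob up, turn it until its orange pointer is at the green dot, and let it snap fully down into the notch there, without yanking it against its stop or twisting it hard against the notches. Then press the white read button right down and let go of it; leave the red button and everything standing around alone.

Things in the scene. Friction and masses are not known exactly. Their poses are not given: they have to be found in the camera images.
- knob_grip (a point): centre of the black grip bar of the selector knob on top of the white photometer: upright slab 50 long x 14 thick x 36 mm high, this point on the knob's vertical turning axis, 48 mm above the deck when down (deck 80 mm above the table). x along the slab towards the pointer, z up; pinch it across the 14 mm. The slab's underside is 28 mm, its top 64 mm above the deck.
- pointer_tip (a point): outer end of the orange pointer arm of the knob, 60 mm from the turning axis, 26 mm above the deck when down. Under the arm, 37 to 49 mm from the axis, hangs a tooth 6 mm thick that sits in a notch while the knob is down.
- selector_knob: the whole knob. Origin on its axis at deck height when down; x towards the pointer, z up. Locked while down; pulled up 8 mm or more it turns freely, up to 80 degrees either way from home. A spring pulls it down: 5 N when down, 7 N when up; a stop ends the pull at 13 mm. Let go or held loosely, it drops by itself.
- selector_lift (a joint): how far the knob is pulled up, m: 0 fully down in a notch, about 0.007 to 0.008 when the tooth rests on top of the ring between notches, 0.013 at the upper stop.
- index_ring: fixed notched aluminium arc (radius 36 to 50 mm, top 12 mm above the deck) with a steel guide collar (36 mm diameter, 22 mm high). Origin on the knob's axis at deck height; x points at the home (start) notch, z up. Two more notches on each side, roughly 30 and 60 degrees round (up to 5 degrees off), 9.5 mm wide, 7 mm deep below the arc's top.
- green_dot: green filter mark: flat 18 mm disc on the deck about 68 mm from the knob's axis, one of four (green, blue, yellow, pink; order changes) beside the four notches. Stuck on by hand: its notch, the one nearest to it, lies up to 9 mm to either side of it measured round the axis, so it must be felt: the spring drops the tooth in when it is over the notch.
- read_button_top (a point): centre of the top of the white read button (28 mm diameter, in a black 44 mm round housing, top 22 mm above the deck), beside the knob on the robot's side. Pressed straight down.
- read_button (a joint): travel of the white button, m: 0 out, 0.006 fully pressed (takes about 5 N; springs back).
- stop_button (a joint): travel of the red button (same size, 65 mm beside the white one): 0 out, 0.006 pressed. Not to be pressed.
- vial: small glass vial with blue cap, 22 mm diameter, 45 mm tall, standing on the deck; origin under its base
- beaker: glass beaker, 70 mm diameter, 90 mm tall, on the bench beside the photometer; origin under its base
- spatula: white plastic spatula 145 mm long lying on the bench on the robot's side of the photometer
- tip_box: blue box 120 x 85 x 60 mm on the bench; origin under its base
- amber_bottle: amber bottle, 70 mm diameter, 150 mm tall; origin under its base
- wash_bottle: white bottle with red cap, 66 mm diameter, 160 mm tall; origin under its base
- cream_jar: white jar with green lid, 64 mm diameter, 70 mm tall; origin under its base

How it is judged:
By the outcome, as a careful person would: the job done as asked, in the order asked, and still so for the second after the job is handed in, with the robot touching nothing.
It also fails if it takes over 64 s, if anything falls off the work surface, if the arm or the gripper's body presses on something with over 40 N, if the wrist force passes 120 N, or if a joint passes its speed limit or range.

## Working session

There is one attempt and no reset: what is moved stays moved. The work goes in short steps, Python scripts to look and compute and a tool call to move; the robot and the scene stay as the last step left them, time stands still between calls to the robot, and variables do not carry over. Pictures are saved under pics/ and viewed, about 8 in all and at most 12, crops included, and the job is handed in when it is done.

Besides the shell and the picture viewer there is one more tool, called as a command line: name --argument value ..., lists and objects as JSON in quotes. play_rows: Moves the arm, as the interface text tells. Its arguments: {"type":"object","properties":{"increments":{"type":"array","items":{"type":"number"}},"gripper":{"type":"number"}},"required":["increments"]}

```bash
mkdir -p pics; cat > h.py <<'E'
import numpy as np, cv2
from bench import ctrl
def ray(c,u,v):
    d=np.array([(u-c['cx'])/c['fx'],-(v-c['cy'])/c['fy'],-1.0]); P=np.array(c['pose'])
    return P[:3,3],P[:3,:3]@d
def onplane(c,u,v,z):
    o,d=ray(c,u,v); return o+d*(z-o[2])/d[2]
def depthpt(c,u,v):
    o,d=ray(c,u,v); return o+d*float(c['depth'][int(v),int(u)])
E
python3 - <<'E'
from h import *
s=ctrl.sense(); print(s)
for n in('top','side'):
    c=ctrl.capture(n); cv2.imwrite(f'pics/{n}0.png',c['img']); np.savez(f'{n}0.npz',**c)
    print(n,{k:c[k] for k in c if k not in('img','depth')})
E
```

```text
{'clock': 0.0, 'q': array([ 1.26953293,  0.50832338, -0.23748623,  1.50112926,  0.12569244,
        1.14887821, -0.15481498]), 'qvel': array([ 3.87344361e-04,  6.95496471e-04,  9.24490623e-04,  4.39788034e-04,
       -8.58691383e-06,  5.88758290e-04, -6.87518456e-04]), 'joint_efforts': array([ 6.25108205e-04, -6.20599294e+01, -2.18620732e+00, -2.49656492e+01,
        1.28223159e-02,  1.21499301e-02,  1.34823071e-05]), 'tcp_pos': array([ 0.2470442 , -0.57370388,  0.30303842]), 'ee_rot': array([-1.3736498 ,  0.90569569, -0.90324874]), 'force': array([-0.54359712,  0.25321844, -0.34815297]), 'torque': array([-0.00099173, -0.01127168, -0.03669027]), 'grip_width': 0.08564652409914547}
top {'fx': 424.2494668850232, 'fy': 424.2494668850232, 'cx': 285.61568511967687, 'cy': 211.0174072227465, 'pose': array([[-0.02665695,  0.99228442, -0.1210828 ,  0.38784605],
       [-0.99956826, -0.02496137,  0.01549898, -0.0040444 ],
       [ 0.012357  ,  0.12144368,  0.9925214 ,  1.1334799 ],
       [ 0.        ,  0.        ,  0.        ,  1.        ]])}
side {'fx': 398.4259329442494, 'fy': 398.4259329442494, 'cx': 283.52518392658936, 'cy': 213.5497209581018, 'pose': array([[-0.90834538,  0.32025758, -0.26896795,  0.15152281],
       [-0.41799159, -0.71648687,  0.55850658,  0.67597591],
       [-0.01384604,  0.61974321,  0.78468251,  1.05912425],
       [ 0.        ,  0.        ,  0.        ,  1.        ]])}
```

View pics/top0.png

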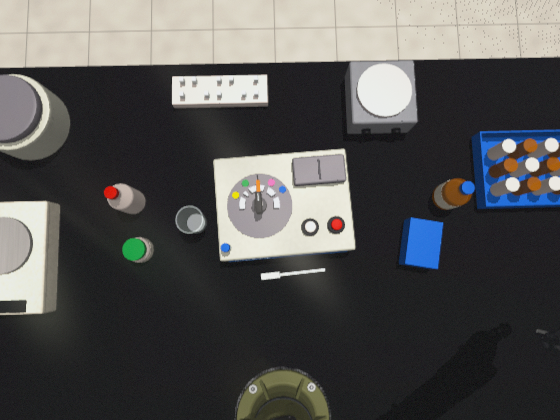

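View pics/side0.png

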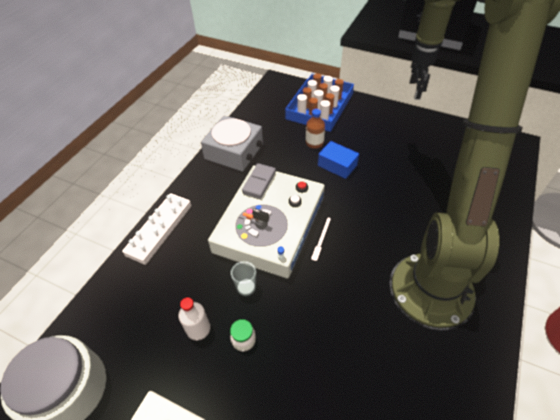

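```bash
python3 - <<'E'
from h import *
from scipy.spatial.transform import Rotation as R
print(R.from_rotvec(ctrl.sense()['ee_rot']).as_matrix().round(3))
E
```

```text
[[ 0.396 -0.001  0.918]
 [-0.918  0.001  0.396]
 [-0.002 -1.    -0.   ]]
```

Top view: photometer at (215–353,150–260), knob at about (259,206), pointer upward to (258,180). Green dot is at about (246,183), the white button at (310,227), red at (337,225) and the vial at (226,248). Measuring by colour next.

```bash
python3 - <<'E'
from h import *
t=dict(np.load('top0.npz')); s=dict(np.load('side0.npz'))
big=cv2.resize(t['img'][165:265,205:355],None,fx=5,fy=5,interpolation=cv2.INTER_CUBIC); cv2.imwrite('pics/crop.png',big)
def blobs(c,lo,hi,box,z,name):
    h=cv2.cvtColor(c['img'],cv2.COLOR_BGR2HSV); m=cv2.inRange(h,lo,hi); k=np.zeros_like(m); k[box[2]:box[3],box[0]:box[1]]=1; m*=k
    n,_,st,ce=cv2.connectedComponentsWithStats(m)
    for i in range(1,n):
        if st[i,4]>=8: print(name,ce[i].round(1),st[i,4],onplane(c,*ce[i],z).round(4), 'depth', depthpt(c,*ce[i].round()).round(4))
for c,b in((t,(210,355,150,262)),(s,(205,330,165,275))):
    print('--')
    blobs(c,(5,140,120),(18,255,255),b,.108,'orange')
    blobs(c,(45,90,80),(80,255,255),b,.08,'green')
    blobs(c,(100,120,80),(125,255,255),b,.08,'blue')
    blobs(c,(22,100,120),(38,255,255),b,.08,'yellow')
    blobs(c,(140,60,120),(172,255,255),b,.08,'pink')
    blobs(c,(0,150,100),(4,255,255),b,.102,'red')
E
```

```text
--
orange [257.7 185.2] 40 [0.5784 0.0466 0.108 ] depth [0.5787 0.0459 0.1089]
green [244.9 182.6] 36 [0.591  0.0802 0.08  ] depth [0.5897 0.0798 0.0816]
blue [282.  188.9] 36 [ 0.5726 -0.013   0.08  ] depth [ 0.572  -0.0129  0.0821]
blue [225.  247.5] 60 [0.4293 0.1317 0.08  ] depth [0.4264 0.126  0.1241]
yellow [235.1 194.8] 42 [0.5605 0.1052 0.08  ] depth [0.5601 0.1054 0.0799]
pink [270.9 182. ] 44 [0.5911 0.0146 0.08  ] depth [0.5909 0.0144 0.0803]
red [336.2 224. ] 101 [ 0.4786 -0.143   0.102 ] depth [ 0.4783 -0.1419  0.1059]
--
orange [247.9 215.5] 33 [0.573  0.0501 0.108 ] depth [0.5714 0.0524 0.1092]
green [239.1 226.2] 15 [0.5906 0.0794 0.08  ] depth [0.5911 0.0791 0.0805]
blue [325.  166.7] 43 [ 0.4427 -0.2664  0.08  ] depth [ 0.4641 -0.3358  0.0061]
blue [257.9 206.9] 14 [ 0.5728 -0.012   0.08  ] depth [ 0.571  -0.0098  0.083 ]
blue [280.4 249.8] 33 [0.439  0.1053 0.08  ] depth [0.4269 0.132  0.1238]
yellow [243.7 235.6] 25 [0.5611 0.1046 0.08  ] depth [0.5585 0.1071 0.0827]
pink [249.1 210.6] 25 [0.5913 0.0125 0.08  ] depth [0.5901 0.0153 0.0816]
red [301.5 184.9] 46 [ 0.4758 -0.1366  0.102 ] depth [ 0.4749 -0.1387  0.0999]
```

View pics/crop.png

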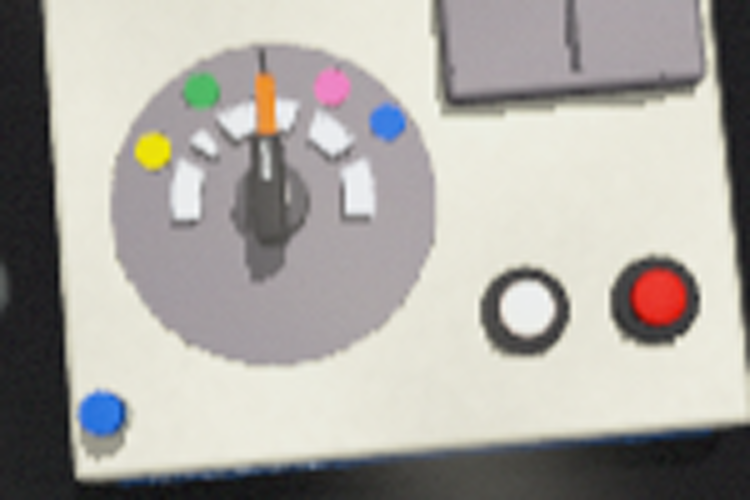

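The crop shows home at the pointer (265,105), green dot (202,90), white button (527,307), and ring gaps near (219,133) (green) and (197,160) (yellow). Next come the axis, the notch angles and the button.

```bash
python3 - <<'E'
from h import *
from scipy.optimize import least_squares
t=dict(np.load('top0.npz')); s=dict(np.load('side0.npz'))
D=np.array([[.5908,.0798],[.5727,-.0125],[.5608,.1049],[.5912,.0136]])
f=least_squares(lambda p:np.hypot(*(D-p).T)-.068,[.53,.045]); A=f.x; print('axis dots',A,f.fun)
# grey disc contour on deck
h=cv2.cvtColor(t['img'],cv2.COLOR_BGR2HSV); g=cv2.cvtColor(t['img'],cv2.COLOR_BGR2GRAY)
m=((g>90)&(g<185)&(h[...,1]<60)).astype(np.uint8); k=np.zeros_like(m); k[170:240,222:296]=1; m*=k
n,l,st,ce=cv2.connectedComponentsWithStats(m); i=1+np.argmax(st[1:,4])
cs,_=cv2.findContours((l==i).astype(np.uint8),cv2.RETR_EXTERNAL,cv2.CHAIN_APPROX_NONE); q=cv2.convexHull(cs[0])
e=cv2.fitEllipse(q); print('disc ell',e,onplane(t,*e[0],.08))
P=np.array([onplane(t,*p,.08)[:2] for p in cs[0][:,0].astype(float)])
f=least_squares(lambda p:np.hypot(*(P-p[:2]).T)-p[2],[.53,.045,.08],loss='soft_l1',f_scale=.002); print('disc',f.x)
# buttons
for c,b,nm in((t,(296,322,214,240),'top'),(s,(286,304,190,210),'side')):
    hh=cv2.cvtColor(c['img'],cv2.COLOR_BGR2GRAY)[b[2]:b[3],b[0]:b[1]]
    big=cv2.resize(hh,None,fx=8,fy=8,interpolation=cv2.INTER_CUBIC)
    n,l,st,ce=cv2.connectedComponentsWithStats((big>150).astype(np.uint8))
    for i in range(1,n):
        if st[i,4]>300: 
            u,v=(ce[i]+.5)/8-.5+np.array([b[0],b[2]]); print(nm,'white',u,v,st[i],onplane(c,u,v,.102),depthpt(c,round(u),round(v)))
# ring profile, angle about axis from +x ccw toward +y
A=f.x[:2]
P=np.array(t['pose'])
def proj(w):
    p=P[:3,:3].T@(w-P[:3,3]); return t['cx']-t['fx']*p[0]/p[2], t['cy']+t['fy']*p[1]/p[2]
for a in range(-80,92,2):
    vals=[]
    for r in(.041,.044,.047):
        u,v=proj(np.array([*(A+r*np.array([np.cos(np.radians(a)),np.sin(np.radians(a))])),.092]))
        vals.append(int(cv2.getRectSubPix(g,(1,1),(float(u),float(v)))[0,0]))
    print(a,vals,end='; ')
print([np.degrees(np.arctan2(*(d-A)[::-1])).round(1) for d in D])
E
```

```text
axis dots [0.53204401 0.04359258] [ 0.00101626  0.00127689 -0.00028363 -0.00167515]
disc ell ((259.1633605957031, 205.5928497314453), (63.764137268066406, 64.99847412109375), 81.7625732421875) [0.53170989 0.04535664 0.08      ]
disc [0.53229102 0.04567008 0.07977017]
top white 307.91501132721845 226.24891102147566 [    0     0   208   208 27147] [ 0.4748765  -0.07356191  0.102     ] [ 0.4752845  -0.07363377  0.1043039 ]
top white 310.0056079581484 226.16096623335446 [  72   56   89   91 6308] [ 0.474961   -0.07867361  0.102     ] [ 0.47564632 -0.07892141  0.098569  ]
side white 294.10094043666646 199.18644491024702 [    0     0   144   160 17771] [ 0.47328258 -0.07123183  0.102     ] [ 0.47356235 -0.07106251  0.1029535 ]
-80 [236, 236, 236]; -78 [235, 236, 236]; -76 [235, 235, 236]; -74 [234, 236, 236]; -72 [234, 235, 236]; -70 [229, 230, 233]; -68 [216, 215, 221]; -66 [193, 190, 196]; -64 [171, 169, 168]; -62 [155, 148, 164]; -60 [139, 125, 161]; -58 [138, 125, 147]; -56 [160, 168, 163]; -54 [193, 217, 204]; -52 [219, 229, 228]; -50 [234, 235, 235]; -48 [235, 236, 235]; -46 [236, 23
[... 756 characters left out ...]
224]; 30 [175, 198, 216]; 32 [136, 153, 174]; 34 [128, 141, 146]; 36 [140, 155, 155]; 38 [157, 165, 163]; 40 [168, 173, 174]; 42 [190, 194, 197]; 44 [218, 220, 219]; 46 [230, 233, 233]; 48 [231, 229, 230]; 50 [209, 212, 223]; 52 [165, 172, 181]; 54 [136, 129, 138]; 56 [136, 119, 138]; 58 [147, 141, 151]; 60 [159, 159, 161]; 62 [176, 174, 178]; 64 [200, 200, 206]; 66 [219, 225, 224]; 68 [233, 233, 233]; 70 [235, 236, 231]; 72 [236, 235, 231]; 74 [235, 235, 234]; 76 [235, 236, 234]; 78 [235, 236, 234]; 80 [236, 236, 234]; 82 [236, 236, 232]; 84 [236, 236, 230]; 86 [236, 236, 229]; 88 [236, 236, 229]; 90 [236, 236, 228]; [np.float64(30.3), np.float64(-55.2), np.float64(64.3), np.float64(-28.6)]
```

play_rows --increments '[18,38.5,0,0,0,-1.7,18,38.5,0,0,0,-1.7,18,38.5,0,0,0,-1.7,18,38.5,0,0,0,-1.7,18,38.5,0,0,0,-1.7,18,38.5,0,0,0,-1.7,18,38.5,0,0,0,-1.7,18,38.5,0,0,0,-1.7,18,38.5,0,0,0,-1.7,18,38.5,0,0,0,-1.7,18,38.5,0,0,0,-1.7,18,38.5,0,0,0,-1.6]' --gripper 45

```text
clock: 1.3
tcp_pos: [0.4635, -0.1104, 0.3038]
ee_rot: [-1.233, 1.172, -1.171]
force: [1.2, -0.9, -0.4]
grip_width: 0.045
```

play_rows --increments '[17,38.5,-10,0,0,0,17,38.5,-10,0,0,0,17,38.5,-10,0,0,0,17,39.5,-10,0,0,0,0,0,0,0,0,0]'

```text
clock: 1.8
tcp_pos: [0.5319, 0.0498, 0.2625]
ee_rot: [-1.235, 1.167, -1.16]
force: [-0.2, 0.1, -0.3]
grip_width: 0.0451
```

```bash
python3 - <<'E'
from h import *
from scipy.spatial.transform import Rotation as R
s=ctrl.sense(); print(s['clock'],s['tcp_pos'],s['force'],s['q']); M=R.from_rotvec(s['ee_rot']).as_matrix(); print(M.round(3), np.degrees(np.arctan2(M[1,0],M[0,0])))
for n in('top','side'):
    c=ctrl.capture(n); np.savez(f'{n}1.npz',**c)
    if n=='side': cv2.imwrite('pics/side1.png',cv2.resize(c['img'][150:290,190:340],None,fx=4,fy=4,interpolation=cv2.INTER_CUBIC))
E
```

```text
1.8 [0.5319447  0.04983153 0.26248032] [-0.15683529  0.08964645 -0.27849713] [ 0.11810326  0.41827323 -0.36894171  1.79997029  0.17498633  0.95604504
 -1.83275409]
[[ 0.061 -0.001  0.998]
 [-0.998  0.004  0.061]
 [-0.004 -1.    -0.001]] -86.49334501635518
```

View pics/side1.png

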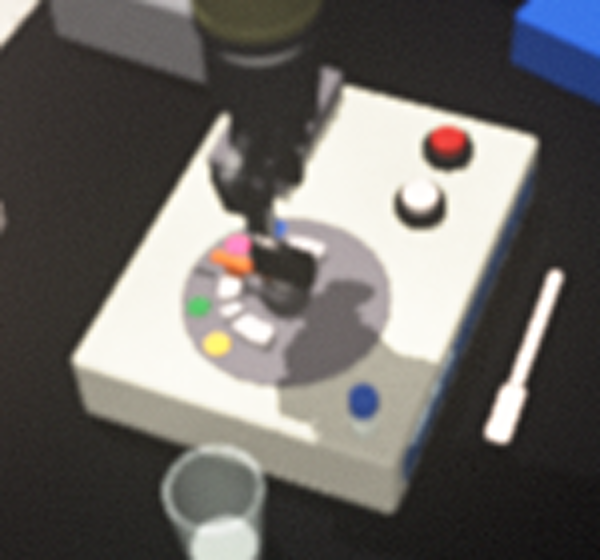

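The side crop shows the open gripper above the knob, with the pointer home and the green dot at (198,307). I'll check the slab centre and heading from depth.

```bash
python3 - <<'E'
from h import *
for n,b in(('top0',(235,285,175,235)),('side0',(235,290,195,245))):
    c=dict(np.load(n+'.npz'))
    P=np.array([depthpt(c,u,v) for v in range(b[2],b[3]) for u in range(b[0],b[1]) if c['depth'][v,u]>0])
    Q=P[(P[:,2]>.134)&(P[:,2]<.152)&(np.hypot(P[:,0]-.532,P[:,1]-.045)<.05)]
    r=cv2.minAreaRect((Q[:,:2]*1000).astype(np.float32)); print(n,len(Q),Q.mean(0),np.median(Q[:,2]),r)
    w=np.linalg.svd(Q[:,:2]-Q[:,:2].mean(0))[2][0]; print(np.degrees(np.arctan2(w[1],w[0])))
    # dark-slab in colour on top plane z=.144
    print('deck z',np.median(P[np.hypot(P[:,0]-.532,P[:,1]-.045)>.055][:,2]))
E
```

```text
top0 131 [0.53094329 0.04496077 0.14293536] 0.1432749113129438 ((530.911865234375, 45.110225677490234), (49.1942138671875, 14.000771522521973), 1.7421859502792358)
-176.91434671487664
deck z 0.08055103314105116
side0 90 [0.53073479 0.04758016 0.14226208] 0.14294629525685904 ((531.0615234375, 46.48689270019531), (16.213626861572266, 49.12466049194336), 89.32079315185547)
-177.49372870834603
deck z 0.08062146073694187
```

play_rows --increments '[0,0,-15,0,0,-0.7,0,0,0,0,0,0,0,0,0,0,0,0]'

```text
clock: 2.2
tcp_pos: [0.531, 0.0417, 0.2491]
ee_rot: [-1.228, 1.181, -1.181]
force: [0.1, 0.1, -0.5]
grip_width: 0.0451
```

play_rows --increments '[0,3.8,-15,0,0,0,0,0,-15,0,0,0,0,0,-15,0,0,0,0,0,-12,0,0,0,0,0,-5,0,0,0,0,0,0,0,0,0,0,0,0,0,0,0,0,0,0,0,0,0]' --gripper 45

```text
clock: 3.0
tcp_pos: [0.5316, 0.0469, 0.1875]
ee_rot: [-1.227, 1.179, -1.18]
force: [-0.1, -0.7, -0.6]
grip_width: 0.045
```

```bash
cat > st.py <<'E'
from h import *
from scipy.spatial.transform import Rotation as R
s=ctrl.sense(); M=R.from_rotvec(s['ee_rot']).as_matrix()
print(round(s['clock'],2),s['tcp_pos'].round(4),'F',s['force'].round(2),'T',s['torque'].round(3),'q7',s['q'][6].round(2),'w',s['grip_width'].round(4),'yaw',np.degrees(np.arctan2(M[1,0],M[0,0])).round(2),'down',M[:,1].round(4))
E
python3 st.py
```

```text
Traceback (most recent call last):
  File "st.py", line 4, in <module>
    print(round(s['clock'],2),s['tcp_pos'].round(4),'F',s['force'].round(2),'T',s['torque'].round(3),'q7',s['q'][6].round(2),'w',s['grip_width'].round(4),'yaw',np.degrees(np.arctan2(M[1,0],M[0,0])).round(2),'down',M[:,1].round(4))
                                                                                                                                 ^^^^^^^^^^^^^^^^^^^^^
AttributeError: 'float' object has no attribute 'round'
```

play_rows --increments '[-0.5,-1,0,0,0,0,0,0,0,0,0,0,0,0,0,0,0,0,0,0,0,0,0,0]' --gripper 20

```text
clock: 3.4
tcp_pos: [0.5308, 0.0458, 0.187]
ee_rot: [-1.228, 1.179, -1.18]
force: [1.0, 0.1, -1.0]
grip_width: 0.0198
```

```bash
sed -i "s/s\['grip_width'\].round(4)/round(s['grip_width'],4)/" st.py; python3 st.py
```

```text
3.4 [0.5308 0.0458 0.187 ] F [ 1.03  0.09 -1.04] T [-0.007  0.037 -0.03 ] q7 -1.9 w 0.0198 yaw -87.69 down [ 1.e-04  1.e-04 -1.e+00]
```

play_rows --increments '[0,0,0,0,0,0,0,0,0,0,0,0,0,0,0,0,0,0,0,0,0,0,0,0,0,0,0,0,0,0,0,0,0,0,0,0]' --gripper 8

```text
clock: 4.0
tcp_pos: [0.5308, 0.0452, 0.1871]
ee_rot: [-1.228, 1.179, -1.181]
force: [-0.8, -3.4, 4.8]
grip_width: 0.0129
```

```bash
python3 st.py
```

```text
4.0 [0.5308 0.0452 0.1871] F [-0.82 -3.44  4.81] T [-0.877  0.305  0.024] q7 -1.9 w 0.0129 yaw -87.72 down [ 2.e-04 -7.e-04 -1.e+00]
```

play_rows --increments '[0,0,2,0,0,0,0,0,2,0,0,0,0,0,2,0,0,0,0,0,0,0,0,0]'

```text
clock: 4.4
tcp_pos: [0.5308, 0.0452, 0.1927]
ee_rot: [-1.228, 1.18, -1.18]
force: [2.4, -4.7, -6.9]
grip_width: 0.0129
```

```bash
python3 st.py
```

```text
4.4 [0.5308 0.0452 0.1927] F [ 2.41 -4.75 -6.95] T [-1.025 -0.665  0.033] q7 -1.89 w 0.0129 yaw -87.72 down [-4.e-04 -5.e-04 -1.e+00]
```

play_rows --increments '[0,0,2,0,0,0,0,-0.3,2,0,0,0,0,0,0.8,0,0,0,0,0,0,0,0,0]'

```text
clock: 4.8
tcp_pos: [0.5307, 0.0452, 0.1975]
ee_rot: [-1.228, 1.18, -1.18]
force: [2.8, -4.1, -7.5]
grip_width: 0.0133
```

```bash
python3 st.py
```

```text
4.8 [0.5307 0.0452 0.1975] F [ 2.78 -4.1  -7.49] T [-1.02  -0.708 -0.036] q7 -1.89 w 0.0133 yaw -87.7 down [-3.e-04 -2.e-04 -1.e+00]
```

play_rows --increments '[0,0,0,0,0,2,0,0,0,0,0,3.5,0,0,0,0,0,3.5,0,0,0,0,0,3.5,0,0,0,0,0,3.5,0,0,0,0,0,3.5,0,0,0,0,0,3.5,0,0,0,0,0,3,0,0,0,0,0,2,0,0,0,0,0,0,0,0,0,0,0,0]'

```text
clock: 5.9
tcp_pos: [0.5308, 0.0447, 0.1974]
ee_rot: [-1.415, 0.812, -0.812]
force: [3.0, -5.1, -8.4]
grip_width: 0.0131
```

```bash
python3 st.py
```

```text
5.9 [0.5308 0.0447 0.1974] F [ 3.   -5.08 -8.45] T [-1.249 -0.808 -0.022] q7 -1.49 w 0.0131 yaw -59.73 down [-3.e-04 -9.e-04 -1.e+00]
```

```bash
cat > ptr.py <<'E'
from h import *
import sys
z=float(sys.argv[1]); A=np.array([.531,.0455])
for n in('top','side'):
    c=ctrl.capture(n); np.savez(f'{n}_last.npz',**c)
    m=cv2.inRange(cv2.cvtColor(c['img'],cv2.COLOR_BGR2HSV),(5,140,110),(18,255,255)); m[:160]=0;m[260:]=0;m[:,:215]=0;m[:,300:]=0
    k,l,st,ce=cv2.connectedComponentsWithStats(m)
    for i in range(1,k):
        if st[i,4]>=5:
            p=onplane(c,*ce[i],z); d=p[:2]-A; print(n,ce[i].round(1),st[i,4],p.round(4),'ang',np.degrees(np.arctan2(d[1],d[0])).round(1),'r',np.hypot(*d).round(4),'depth z',depthpt(c,*ce[i].round())[2].round(4))
E
python3 ptr.py .119
```

```text
side [246.5 218.9] 30 [0.5661 0.0705 0.119 ] ang 35.5 r 0.0431 depth z 0.1176
```

play_rows --increments '[0,0,0,0,0,2,0,0,0,0,0,2,0,0,0,0,0,2,0,0,0,0,0,0,0,0,-1,0,0,0,0,0,-1,0,0,0,0,0,0,0,0,0]'

```text
clock: 6.7
tcp_pos: [0.5309, 0.0446, 0.1954]
ee_rot: [-1.445, 0.732, -0.732]
force: [3.2, -6.3, -7.7]
grip_width: 0.0132
```

```bash
python3 st.py
```

```text
6.7 [0.5309 0.0446 0.1954] F [ 3.19 -6.28 -7.68] T [-1.317 -0.817  0.005] q7 -1.41 w 0.0132 yaw -53.74 down [-2.0e-04 -1.1e-03 -1.0e+00]
```

play_rows --increments '[0,0,-1,0,0,0,0,0,-1,0,0,0,0,0,0,0,0,0]'

```text
clock: 7.0
tcp_pos: [0.5309, 0.0446, 0.1934]
ee_rot: [-1.445, 0.731, -0.732]
force: [3.6, -5.8, -7.6]
grip_width: 0.0132
```

```bash
python3 st.py
```

```text
7.0 [0.5309 0.0446 0.1934] F [ 3.64 -5.83 -7.63] T [-1.337 -0.793 -0.011] q7 -1.41 w 0.0132 yaw -53.73 down [-2.0e-04 -1.2e-03 -1.0e+00]
```

play_rows --increments '[0,0,-1,0,0,0,0,0,-1,0,0,0,0,0,0,0,0,0]'

```text
clock: 7.3
tcp_pos: [0.5309, 0.0446, 0.1915]
ee_rot: [-1.445, 0.731, -0.732]
force: [3.1, -6.3, -7.1]
grip_width: 0.0133
```

```bash
python3 st.py
```

```text
7.3 [0.5309 0.0446 0.1915] F [ 3.06 -6.32 -7.06] T [-1.317 -0.789 -0.021] q7 -1.41 w 0.0133 yaw -53.73 down [-2.0e-04 -1.2e-03 -1.0e+00]
```

The tooth is in the notch: there was no ring support force as it came below 7 mm of lift. Next I release it to snap down.

play_rows --increments '[0,0,0,0,0,0,0,0,0,0,0,0,0,0,0,0,0,0,0,0,0,0,0,0,0,0,0,0,0,0]' --gripper 40

```text
clock: 7.8
tcp_pos: [0.5307, 0.0458, 0.1918]
ee_rot: [-1.444, 0.731, -0.731]
force: [-0.0, 0.2, 0.1]
grip_width: 0.04
```

```bash
python3 st.py; python3 ptr.py .109
```

```text
7.8 [0.5307 0.0458 0.1918] F [-0.01  0.19  0.08] T [-0.016  0.004 -0.007] q7 -1.41 w 0.04 yaw -53.67 down [ 2.e-04  3.e-04 -1.e+00]
side [247.5 221.7] 38 [0.5627 0.0721 0.109 ] ang 40.1 r 0.0414 depth z 0.1103
```

play_rows --increments '[0,0,10,0,0,0,0,0,20,0,0,0,0,0,20,0,0,0,0,0,20,0,0,0,-10,-30,0,0,0,0,-14,-38,0,0,0,0,-14,-38,0,0,0,0,-10,-14,0,0,0,0,0,0,0,0,0,0,0,0,0,0,0,0]'

```text
clock: 8.9
tcp_pos: [0.4831, -0.0742, 0.2624]
ee_rot: [-1.443, 0.731, -0.732]
force: [0.1, 0.5, 0.2]
grip_width: 0.0399
```

```bash
python3 st.py; python3 ptr.py .109; python3 - <<'E'
from h import *
for n,b in(('top0',(300,322,216,238)),('side1',(287,303,188,212))):
    c=dict(np.load(n+'.npz')); g=cv2.cvtColor(c['img'],cv2.COLOR_BGR2GRAY)
    big=cv2.resize(g,None,fx=8,fy=8,interpolation=cv2.INTER_CUBIC)
    k,l,st,ce=cv2.connectedComponentsWithStats((big>130).astype(np.uint8))
    for i in range(1,k):
        u,v=(ce[i]+.5)/8-.5
        if b[0]<u<b[1] and b[2]<v<b[3] and 500<st[i,4]<12000: print(n,u,v,st[i,4],onplane(c,u,v,.102))
    P=np.array([depthpt(c,u,v) for v in range(b[2],b[3]) for u in range(b[0],b[1])])
    r=np.hypot(P[:,0]-.475,P[:,1]+.078)
    for lo,hi in((0,8),(8,12),(15,17),(17,20),(20,23),(26,40)): 
        q=P[(r*1000>=lo)&(r*1000<hi),2]; print(lo,hi,len(q),np.round(np.percentile(q,[10,50,90]),4) if len(q) else '')
    Q=P[P[:,2]>.0985]; print('top pts',len(Q),Q[:,:2].mean(0),np.median(Q[:,2]))
c=dict(np.load('top_last.npz')); cv2.imwrite('pics/top2.png',cv2.resize(c['img'][165:265,205:355],None,fx=5,fy=5,interpolation=cv2.INTER_CUBIC))
E
```

```text
8.9 [ 0.4831 -0.0742  0.2624] F [0.08 0.47 0.17] T [-0.013 -0.011  0.026] q7 -1.1 w 0.0399 yaw -53.73 down [ 1.2e-03  3.0e-04 -1.0e+00]
top [247.5 189.3] 38 [0.5686 0.0717 0.109 ] ang 34.9 r 0.0458 depth z 0.1066
side [247.4 221.7] 37 [0.5629 0.0722 0.109 ] ang 39.9 r 0.0416 depth z 1.0591
top0 310.01203323375654 226.1742998506348 6695 [ 0.47492797 -0.0786882   0.102     ]
0 8 34 [0.0993 0.1014 0.1041]
8 12 43 [0.0988 0.102  0.1041]
15 17 32 [0.0901 0.0912 0.0936]
17 20 59 [0.0884 0.0912 0.0936]
20 23 58 [0.0791 0.0879 0.093 ]
26 40 145 [0.0772 0.0797 0.0819]
top pts 90 [ 0.47371081 -0.07820645] 0.10169024361682932
0 8 14 [0.1006 0.1032 0.1047]
8 12 23 [0.098  0.1015 0.104 ]
15 17 11 [0.0917 0.0939 0.0957]
17 20 27 [0.0851 0.092  0.0939]
20 23 53 [0.0775 0.0869 0.0922]
26 40 110 [0.0788 0.0804 0.0832]
top pts 46 [ 0.45968764 -0.04536911] 0.10241885213209362
```

View pics/top2.png

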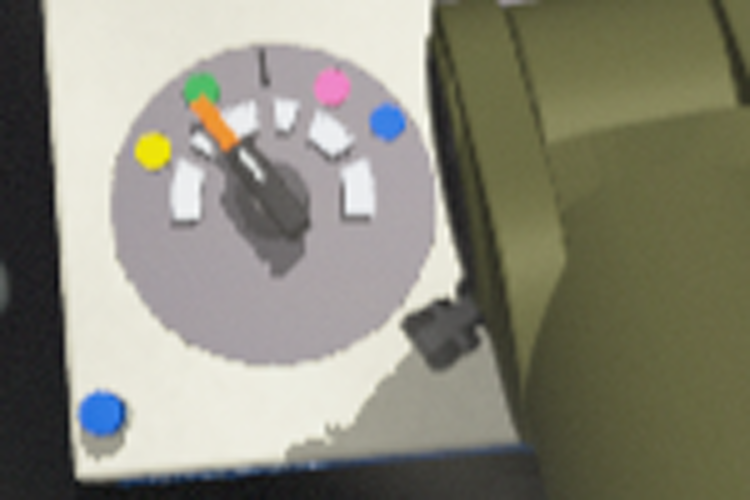

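The top crop shows the pointer resting at the green dot (202,90) with the tooth in its notch and the vial undisturbed. Next I check the slab height while positioning over the button.

play_rows --increments '[-4.5,-2.3,-20,0,0,0,-4,-2,-20,0,0,0,0,0,-20,0,0,0,0,0,-10,0,0,0,0,0,0,0,0,0,0,0,0,0,0,0,0,0,0,0,0,0,0,0,0,0,0,0]' --gripper 0

```text
clock: 9.8
tcp_pos: [0.4747, -0.0787, 0.1924]
ee_rot: [-1.444, 0.73, -0.732]
force: [0.4, -0.2, -0.2]
grip_width: -0.0004
```

```bash
python3 st.py; python3 - <<'E'
from h import *
c=dict(np.load('top_last.npz'))
P=np.array([depthpt(c,u,v) for v in range(175,235) for u in range(235,285)])
Q=P[(P[:,2]>.134)&(P[:,2]<.16)&(np.hypot(P[:,0]-.532,P[:,1]-.045)<.05)]
print(len(Q),Q.mean(0),np.median(Q[:,2]),cv2.minAreaRect((Q[:,:2]*1000).astype(np.float32)))
s=ctrl.capture('side'); cv2.imwrite('pics/side3.png',cv2.resize(s['img'][150:290,190:340],None,fx=4,fy=4,interpolation=cv2.INTER_CUBIC))
E
```

```text
9.8 [ 0.4747 -0.0787  0.1924] F [ 0.4  -0.23 -0.18] T [-0.003 -0.011 -0.008] q7 -1.16 w -0.0004 yaw -53.69 down [ 1.4e-03 -3.0e-04 -1.0e+00]
127 [0.5305333  0.04465093 0.14344148] 0.1435650298644997 ((531.15478515625, 44.83327865600586), (50.08843231201172, 13.967416763305664), 36.203208923339844)
```

View pics/side3.png

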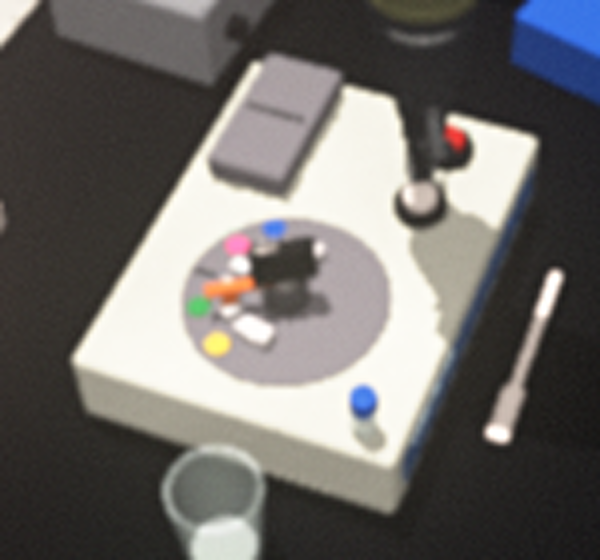

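Knob fully down (slab top 143.6 mm against 143.3 at start, heading 36.2°). The side crop shows the closed fingertips right above the white button (420,190). Pressing.

play_rows --increments '[0,0,-8,0,0,0,0,0,-6,0,0,0,0,0,-3,0,0,0,0,0,-2,0,0,0,0,0,-2,0,0,0,0,0,0,0,0,0]'

```text
clock: 10.45
tcp_pos: [0.4739, -0.0789, 0.1705]
ee_rot: [-1.445, 0.732, -0.731]
force: [-1.9, -0.2, 5.1]
grip_width: 0.0001
```

play_rows --increments '[0,0,-1,0,0,0,0,0,0,0,0,0]'

```text
clock: 10.65
tcp_pos: [0.4739, -0.0789, 0.1697]
ee_rot: [-1.445, 0.732, -0.731]
force: [-3.2, -1.3, 3.6]
grip_width: 0.0001
```

play_rows --increments '[0,0,-1,0,0,0,0,0,0,0,0,0]'

```text
clock: 10.85
tcp_pos: [0.474, -0.0789, 0.1687]
ee_rot: [-1.445, 0.731, -0.731]
force: [-3.8, -0.4, 4.6]
grip_width: -0.0001
```

play_rows --increments '[0,0,-1,0,0,0,0,0,0,0,0,0]'

```text
clock: 11.05
tcp_pos: [0.474, -0.0788, 0.1685]
ee_rot: [-1.445, 0.731, -0.731]
force: [-6.3, -0.4, 15.9]
grip_width: -0.0002
```

Bottomed: the force jumped to 16 N at TCP 168.5 mm. Releasing and retreating.

play_rows --increments '[0,0,4,0,0,0,0,0,10,0,0,0,0,0,20,0,0,0,0,0,30,0,0,0,0,0,30,0,0,0,-8,-30,10,0,0,0,-8,-40,0,0,0,0,-8,-40,0,0,0,0,-8,-40,0,0,0,0,0,-20,0,0,0,0,0,0,0,0,0,0,0,0,0,0,0,0]'

```text
clock: 12.25
tcp_pos: [0.4427, -0.2485, 0.2719]
ee_rot: [-1.443, 0.731, -0.732]
force: [-0.7, 0.4, -0.7]
grip_width: -0.0002
```

```bash
python3 st.py; python3 ptr.py .109; python3 - <<'E'
from h import *
c=dict(np.load('top_last.npz')); s=dict(np.load('side_last.npz')); t0=dict(np.load('top0.npz'))
P=np.array([depthpt(c,u,v) for v in range(175,235) for u in range(235,285)])
Q=P[(P[:,2]>.134)&(P[:,2]<.16)&(np.hypot(P[:,0]-.532,P[:,1]-.045)<.05)]
print('slab',len(Q),np.median(Q[:,2]),cv2.minAreaRect((Q[:,:2]*1000).astype(np.float32)))
for n,k in(('t0',t0),('now',c)):
    P=np.array([depthpt(k,u,v) for v in range(216,238) for u in range(300,322)]); r=np.hypot(P[:,0]-.475,P[:,1]+.0785); print(n,'button z',np.median(P[r<.01,2]))
cv2.imwrite('pics/top4.png',c['img'])
E
```

```text
12.25 [ 0.4427 -0.2485  0.2719] F [-0.69  0.43 -0.69] T [-0.036 -0.003 -0.006] q7 -0.72 w -0.0002 yaw -53.72 down [ 1.e-03  6.e-04 -1.e+00]
top [247.5 189.3] 38 [0.5686 0.0717 0.109 ] ang 34.9 r 0.0458 depth z 0.1078
side [247.4 221.8] 36 [0.5628 0.0723 0.109 ] ang 40.1 r 0.0416 depth z 0.1066
slab 128 0.1435004045726727 ((530.9794921875, 44.77621841430664), (49.100189208984375, 13.904936790466309), 36.4152717590332)
t0 button z 0.10191751158633
now button z 0.10127157841801382
```

View pics/top4.png

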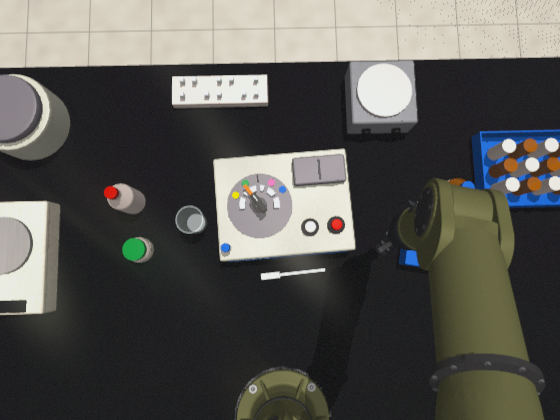

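The top view shows the pointer at the green dot (247,189), the white button out at (310,227), the other items in view unmoved, and the arm clear of everything.

```bash
python3 -c "
from bench import ctrl
print(ctrl.close_job())"
```

```text
the job is handed in; nothing more can be done
None
```

The selector is on the green filter, the white read button was pressed right down and let go, and the job was handed in at about 12.4 s.

- **Knob:** I lifted it about 10 mm, short of the stop, and turned it 34° with almost no twisting torque. I then lowered it into the notch by feel and released it so it snapped down.
- **Knob check:** Its top is at 143.5 mm, against 143.3 mm at the start, so it is fully down. Its heading is 36.4°, matching the notch I measured at about 36.5° next to the green dot.
- **Read button:** It hit bottom with a clear force rise to 16 N after about 6 mm of travel. Afterwards its top was at 101.3 mm, against 101.9 mm before, so it is back out within measuring error.
- **Surroundings:** I did not touch the red button. The vial, beaker, spatula, wash bottle and jar look unmoved in the last top view. In that picture the arm hides most of the amber bottle and tip box, so those two are only partly confirmed, though the arm stayed well above them.
- **Disagreement:** The side camera put the pointer at about 40° and the top camera at about 35°. The side view already read about 3.5° high at the home position, so I relied on the knob's heading from the depth data.

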